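# Unfold the swing-out hook and hang the lens holder on it

## Task

Swing the folded hook arm on the wooden post out until it comes to its stop, then take the lens holder out of its wooden stand, pass its square eye over the arm's head and slide it back along the arm until it bears against the collar, pressing it home lightly but definitely for a moment. Then lower it so that it hangs there by its eye and let go; use gentle forces throughout, leave the arm swung out, and do not knock over the glue bottle or shove the lens case about.

Things in the scene. Friction and masses are not known exactly. Their poses are not given: they have to be found in the camera images.
- post: Upright hook post, fixed: a plywood board 56 mm wide (its y), 16 mm thick (its x), from the surface to 175 mm high, on a dark steel foot 110x120x12 mm. Origin at surface level under the middle of the board's thickness and width; z up; its front face (8 mm ahead of the origin) looks along its own -x. The hook's hinge is vertical, at [-26, +14] mm in x, y of this frame.
- hook (a joint): Angle of the hook arm about its vertical hinge: 0 = folded flat along the board (arm points to the post's -y, its last 48 mm standing free past the board's edge); 1.571 = stop, arm points straight out along the post's -x. Starts between 0 and 0.2. Opens clockwise seen from above. Stiff by friction (about 0.22 N m), stays where it is left, and side loads will turn it.
- peg: The hook arm: level round steel bar, 10 mm diameter, with a round head 15 mm in diameter and 6 mm long at its free end. Origin on the hinge axis, on the bar's centre line, 150 mm above the surface; its x axis runs along the bar to the tip (head from 84 to 90 mm), z up. Keep the load between robot and arm under 20 N and between lens holder and arm under 15 N.
- peg_tip (a point): Centre of the end face of the arm's head, 90 mm from the hinge axis.
- sleeve: Dark sleeve fixed on the arm near the hinge; its frame is that of peg. It carries the aluminium collar, 30 mm in diameter and 8 mm thick, clamped round the arm beyond it at a place that differs from time to time and is not tracked: its front face is 30 to 46 mm from the hinge axis. The collar does not move under 25 N. Press the lens holder on it with more than 2 N for at least 0.3 s.
- holder: Lens holder, flat aluminium part, 0.15 kg (may differ by a fifth), 131 mm tall, 56 mm wide (its y), 8 mm thick (its x), same both ways round. Origin at the centre of its underside, z up. From below: foot and round 56 mm lens disc up to 61 mm; square eye, opening 20x20 mm, centred 75 mm up, outer size 36x36 mm (up to 93 mm); on top a grip tab 16 mm wide (y), 12 mm thick (x), from 93 to 131 mm. Stands upright in the stand.
- eye (a point): Centre of the holder's square eye, 75 mm above its underside. When it hangs on the arm, the eye's centre is 5 mm below the arm's centre line.
- tab (a point): Place to grip the tab, 117 mm above the holder's underside, 42 mm above the eye's centre.
- stand: Fixed wooden stand 50 mm (x) x 90 mm (y) x 30 mm high, with a slot 10 mm wide, 62 mm long and 24 mm deep along its y in which the holder stands. Origin at the centre of its underside.
- glue_bottle: Bystander: white glue bottle with red cap, 27 mm in diameter, 66 mm tall, standing loose between stand and post. Origin under its middle.
- lens_case: Bystander: blue case 55x121x21 mm lying loose. Origin under its middle.
Mind the look-alikes: they are no part of the job. What is shaped like the holder but turquoise is not meant.

How it is judged:
On the way, in this order (a step that is already met when the one before it is completed fails the run):
1. the hook arm is swung out to its stop, with the lens holder still in its stand (value of joint hook above 1.5 rad and distance of holder from where it was at the start of the episode below 0.02 m), for 0.2 s.
2. the holder's eye is round the arm and the holder is pressed against the collar with 2 to 15 N for 0.3 s (contact force between holder and sleeve above 2 N and value of joint hook above 1.4 rad and x of eye in the frame of peg between 0.025 and 0.06 m and y of eye in the frame of peg between -0.009 and 0.009 m and z of eye in the frame of peg between -0.009 and 0.009 m), for 0.3 s.
At the end, for the whole second after the job is handed in: The arm is swung out (joint over 1.4 rad) and the released holder hangs at rest by its eye at the collar: eye centre 25 to 60 mm from the hinge axis along the arm, within 9 mm sideways of its centre line and 1 to 9 mm below it, the holder within 0.25 rad of upright (value of joint hook above 1.4 rad and x of eye in the frame of peg between 0.025 and 0.06 m and y of eye in the frame of peg between -0.009 and 0.009 m and z of eye in the frame of peg between -0.009 and -0.001 m and angle between holder's own z axis and vertical below 0.25 rad and linear speed of holder below 0.03 m/s); the robot touches nothing.
It fails at once if robot loads the hook arm with more than 20 N (contact force between any of the fingers, the arm and peg above 20 N).
It fails at once if lens holder loads the hook arm or its collar with more than 15 N (contact force between holder and peg above 15 N).
It fails at once if glue bottle knocked over or shoved more than 30 mm (angle between glue_bottle's own z axis and vertical above 0.6 rad or distance of glue_bottle from where it was at the start of the episode above 0.03 m).
It fails at once if lens case shoved more than 30 mm (distance of lens_case from where it was at the start of the episode above 0.03 m).
It also fails if it takes over 72 s, if anything falls off the work surface, if the arm or the gripper's body presses on something with over 40 N, if the wrist force passes 120 N, or if a joint passes its speed limit or range.

## Robot

A 6-joint arm with a two-finger parallel gripper is mounted at the origin on a cart in front of the work surface, level with it; the furniture and walls round the work are solid. World frame = base frame: x ahead of the robot, y to its left, z up, the work surface at z = 0. Lengths are in m, angles in rad, forces in N, time in s.
With the tool pointing down it reaches from about 0.375 to 0.9 m from the base axis. Payload 3.1 kg.
Tool frame: the origin (TCP) lies midway between the tips of the shut fingers; the grasp point (between the pads) lies 19 mm behind it; z points along the fingers, y is the line along which they close (so a half turn about z gives the same grasp; the last joint's range is limited). The gripper opens to 87 mm and grips with 3 to 60 N. Pads are 19 mm wide; open, the fingers measure 117 mm over their backs; the gripper's body (75 mm by 190 mm) begins 51 mm behind the grasp point.
Start: joints at [1.159, 0.527, 1.433, -0, 1.181, -0.178], TCP at [0.144, 0.608, 0.191] pointing down, gripper open.
Joint ranges: [-3.08, 3.08], [-0.75, 2.2], [0.22, 2.44], [-1.43, 4.57], [0, 2.65], [-2.85, 2.85]. Speed limits (rad/s): [2.79, 2.79, 3.14, 3.14, 3.14, 3.14].

## Interface

Orientations are given as a unit quaternion [x, y, z, w].
In Python, from rig import status, imaging, order gives the robot as it stands.
- The arm moves only by the tool arm_command, never from a script. Its argument "deltas" is one flat list of numbers, 5 for each row, row after row: the opening, from -1 (shut) to 1 (fully open), so that 0 is half open, then the shift along the tool's x, y, z in m, then the turn about the tool's z in rad. In form: [gripper, tx, ty, tz, roll, gripper, tx, ty, tz, roll, ...]. A call has 1 to 12 rows; each row shifts and turns the commanded pose from where the row before left it, along the tool's axes as they then stand; what a row does not reach is not made up. A row lasts 1/8 s, in which the tool goes at most 62.5 mm and 10.7 degrees, less where a joint would pass 70% of its speed; a pose out of reach is approached as far as the arm can. A call with a gripper value outside its range is refused whole. The fingers move at their own pace and stop on an object; "newtons" is the grip in N (left out, the last holds). Time passes only in rows, so rows that do not move let the fingers close. It gives the time, the measured TCP pose, the force, the opening and the grip force at its end, in the units of the state.
- status.get_obs(): the state, without advancing time (a new reading comes with each control period).
- imaging.camera(name): name is "side" or "top" or "wrist"; returns (picture, depth): 420x560x3 uint8, red, green, blue; 420x560 float32, m along the optical axis (not along the pixel's ray), 0 where there is no reading.
- imaging.camera_params(name): a dict with "intrinsics" (3x3 intrinsics, pixels), "camera_from_world" (4x4, takes a point from world to camera coordinates). Camera axes: x right, y up, looking along -z (the intrinsics and any distortion apply to the point x, -y, -z); pixel columns grow to the right and rows downward; lengths in m; the calibration is good to about 2 mm. A picture is of the moment at which its call begins: read the wrist's pose just before it. camera_params takes no time and is no camera call; for the wrist camera it gives the pose at the moment of the call.
- order.hand_in(): hands the job in; it is judged then, once.
The state is a dict: "time": time; "q": joint angles; "joint_velocities": joint speeds; "joint_torque": joint torques, N m; "position": TCP position; "tool_rot": TCP orientation; "ft_force": force on the tool from outside, world axes, zero at the start; "moment": the same for the moment, N m; "grip_width": finger opening in m; "grip_force": force on a finger pad.
Only numpy, scipy, OpenCV 4.12 (cv2) and the standard library are available. Lean on these libraries where they do the work, as an engineer would, in place of code of your own. Each camera call takes 0.05 s, during which the arm holds its last target. There are 200 camera calls.

## Working session

There is one attempt and no reset: what is moved stays moved. The work goes in short steps, Python scripts to look and compute and a tool call to move; the robot and the scene stay as the last step left them, time stands still between calls to the robot, and variables do not carry over. Pictures are saved under pics/ and viewed, at most 11 in all, crops included, and the job is handed in when it is done.

Besides the shell and the picture viewer there is one more tool, called by a JSON object that holds its "op" and its "data", one argument or row to a line. arm_command: Moves the arm, as the interface text tells. Its arguments: {"type":"object","properties":{"deltas":{"type":"array"},"newtons":{"type":"number"}},"required":["deltas"]}

```bash
mkdir -p pics; ls
cat > h.py <<'E'
import numpy as np, cv2
from rig import status, imaging, order
def cam(n):
    P=imaging.camera_params(n); pic,d=imaging.camera(n); return pic,d,P
def world(d,P):
    K=np.array(P["intrinsics"]);T=np.linalg.inv(np.array(P["camera_from_world"]))
    v,u=np.mgrid[:d.shape[0],:d.shape[1]]
    x=(u-K[0,2])/K[0,0]*d; y=(v-K[1,2])/K[1,1]*d
    p=np.stack([x,-y,-d,np.ones_like(d)],-1)@T.T
    w=p[...,:3]; w[d==0]=np.nan; return w
E
python3 - <<'E'
from h import *
print(status.get_obs())
for n in ("side","top"):
    pic,d,P=cam(n); np.savez(n+"0.npz",pic=pic,d=d,K=P["intrinsics"],T=P["camera_from_world"]); print(n,P)
    cv2.imwrite(f"pics/{n}0.png",pic[...,::-1])
E
```

```text
pics
{'time': 0.0, 'q': array([ 1.15949709e+00,  5.28456408e-01,  1.43391752e+00, -6.56768007e-06,
        1.18139309e+00, -1.78511108e-01]), 'joint_velocities': array([-7.10175449e-08,  1.71461957e-03,  6.07028939e-05, -4.11910524e-04,
       -3.05626017e-03, -2.92111543e-04]), 'joint_torque': array([-1.16144103e-03, -4.40042210e+01, -1.76589704e+01,  6.31952821e-02,
        5.82905835e-02, -1.78745668e-04]), 'position': array([0.14383339, 0.60739273, 0.18967287]), 'tool_rot': array([ 1.16130121e-01,  9.93233413e-01, -1.04113113e-03, -3.13083090e-04]), 'ft_force': array([-0.73921186, -0.24289202, -0.78531232]), 'moment': array([-0.02760834, -0.06870913, -0.01692823]), 'grip_force': 0.0, 'grip_width': 0.08724397752883575}
side {'intrinsics': array([[471.32098745,   0.        , 278.60856137],
       [  0.        , 471.32098745, 217.06545928],
       [  0.        ,   0.        ,   1.        ]]), 'camera_from_world': array([[ 0.901343  , -0.43291599, -0.01282753, -0.60317747],
       [ 0.18807983,  0.36456475,  0.91198603, -0.11792815],
       [-0.39013687, -0.82442482,  0.41002065, -0.90206311],
       [ 0.        ,  0.        ,  0.        ,  1.        ]])}
top {'intrinsics': array([[380.4829258 ,   0.        , 279.62193047],
       [  0.        , 380.4829258 , 209.88491849],
       [  0.        ,   0.        ,   1.        ]]), 'camera_from_world': array([[-0.01782489, -0.99965569, -0.0192557 , -0.23893588],
       [ 0.99143497, -0.02016382,  0.12903531, -0.55253964],
       [-0.12937915, -0.01679073,  0.99145303, -0.91359703],
       [ 0.        ,  0.        ,  0.        ,  1.        ]])}
```

View pics/side0.png

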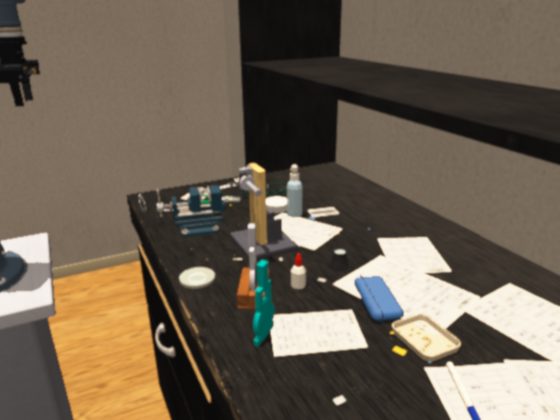

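View pics/top0.png

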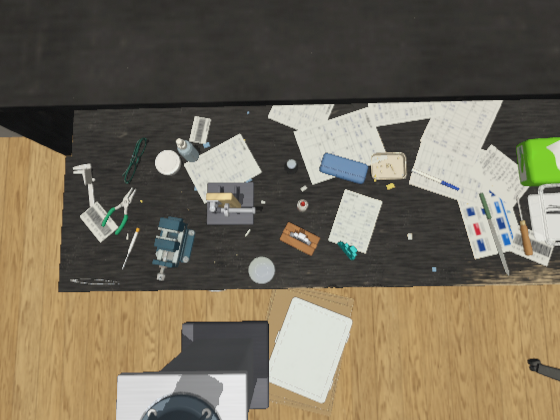

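Top: post (220,200), hook arm (212–255,210) lying along the board, stand with silver holder (300,238), glue bottle (303,205), case (344,168). The holder candidates in the side view are silver (252,258) in the wooden stand and turquoise (263,300) loose. The silver one in the stand fits the description. Next I'll measure and confirm with a crop.

Run:
```python
from h import *
def load(n):
    z=np.load(n+"0.npz"); return z["pic"],world(z["d"],dict(intrinsics=z["K"],camera_from_world=z["T"]))
pt,wt=load("top"); ps,ws=load("side")
def rep(name,w,sel,box):
    x0,y0,x1,y1=box; m=np.zeros(w.shape[:2],bool); m[y0:y1,x0:x1]=1; m&=sel
    p=w[m]; p=p[~np.isnan(p[:,0])]
    r=cv2.minAreaRect((p[:,:2]*1000).astype(np.float32))
    print(name,len(p),"mean",p.mean(0).round(4),"rect",np.round(r[0],1),np.round(r[1],1),round(r[2],1),"zmax",p[:,2].max().round(3),"zpct",np.percentile(p[:,2],[5,50,95]).round(3))
z=wt[...,2]
rep("board",wt,(z>.165),(195,180,235,210))
rep("arm",wt,(z>.12)&(z<.165),(200,200,262,225))
rep("stand",wt,(z>.02)&(z<.036),(278,215,325,262))
rep("holder",wt,(z>.04),(278,215,325,262))
rep("glue",wt,(z>.02),(293,193,314,214))
rep("case",wt,(z>.012),(315,148,372,188))
rep("foot",wt,(z>.006)&(z<.02),(200,176,260,230))
zs=ws[...,2]
rep("S holder",ws,zs>.04,(246,222,257,290))
rep("S board",ws,zs>.1,(250,160,268,245))
rep("S arm",ws,zs>.1,(232,165,252,195))
a=cv2.resize(pt[170:280,190:360],None,fx=4.4,fy=4.4,interpolation=cv2.INTER_CUBIC)[:, :748]
b=cv2.resize(ps[155:350,190:320],None,fx=2.5,fy=2.5,interpolation=cv2.INTER_CUBIC)
cv2.imwrite("pics/ctop.png",a[...,::-1]);cv2.imwrite("pics/cside.png",cv2.resize(ps[155:350,190:320],None,fx=3,fy=3,interpolation=cv2.INTER_CUBIC)[...,::-1])
```

```text
board 265 mean [ 0.5576 -0.1194  0.1731] rect [ 552.8 -121.8] [36.7 54. ] 0.2 zmax 0.178 zpct [0.168 0.173 0.177]
arm 298 mean [ 0.5393 -0.1432  0.1529] rect [ 541.  -146.4] [36.7 98.1] 5.4 zmax 0.165 zpct [0.134 0.154 0.164]
stand 595 mean [ 0.4768 -0.296   0.0292] rect [ 477.7 -296.6] [89.8 50.2] 61.7 zmax 0.035 zpct [0.026 0.029 0.032]
holder 121 mean [ 0.4765 -0.2966  0.0958] rect [ 477.1 -297. ] [54.2 11.5] 63.0 zmax 0.14 zpct [0.047 0.099 0.138]
glue 97 mean [ 0.5597 -0.305   0.0409] rect [ 561.7 -305.5] [25.1 25.5] 89.1 zmax 0.066 zpct [0.029 0.038 0.063]
case 965 mean [ 0.6567 -0.4149  0.019 ] rect [ 657.5 -419.4] [133.8  73.9] 85.1 zmax 0.025 zpct [0.015 0.019 0.022]
foot 1211 mean [ 0.5714 -0.1292  0.0117] rect [ 581.4 -116.1] [131.8 123.9] 89.1 zmax 0.017 zpct [0.009 0.012 0.014]
S holder 442 mean [ 0.4762 -0.3002  0.0892] rect [ 512.5 -215.7] [242.5  12.7] 66.6 zmax 0.137 zpct [0.044 0.091 0.135]
S board 699 mean [ 0.5398 -0.1748  0.1403] rect [ 527.3 -209.4] [228.6  31.3] 67.5 zmax 0.175 zpct [0.104 0.145 0.173]
S arm 309 mean [ 0.5363 -0.1289  0.1545] rect [ 533.5 -131.4] [81.3 25.7] 66.7 zmax 0.174 zpct [0.129 0.156 0.17 ]
```

View pics/cside.png

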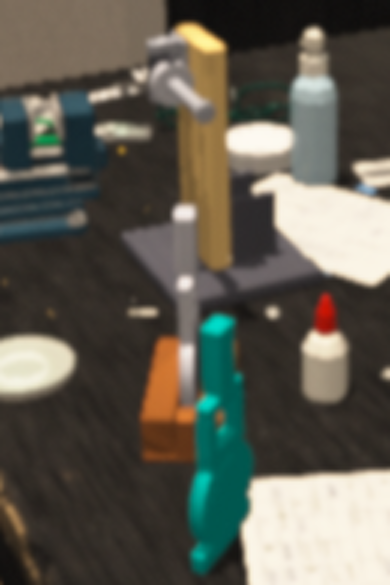

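View pics/ctop.png

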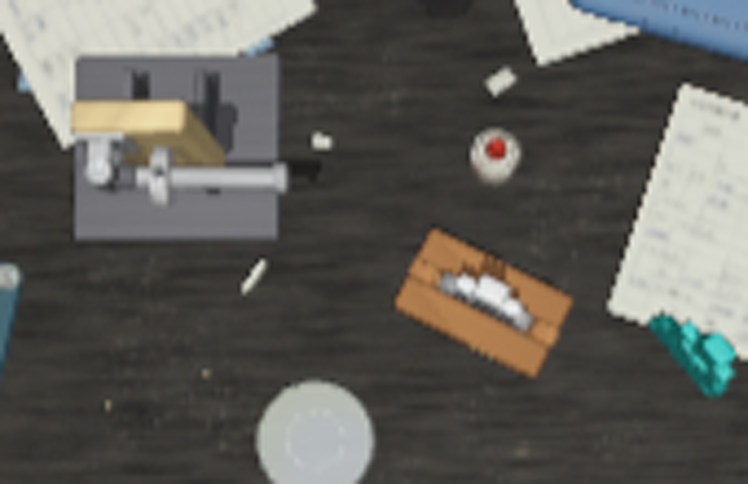

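Silver holder stands in the wooden stand (side crop 185,300; top crop 487,298), and turquoise (215,440 / 695,355) is the look-alike. The hook arm runs from the hinge (top crop 100,160) past the collar (160,175) to the head (280,178). Fitting geometry now.

Run:
```python
from h import *
z=np.load("top0.npz"); pt=z["pic"]; w=world(z["d"],dict(intrinsics=z["K"],camera_from_world=z["T"]))
def sel(box,zl,zh):
    x0,y0,x1,y1=box; p=w[y0:y1,x0:x1].reshape(-1,3); return p[(p[:,2]>zl)&(p[:,2]<zh)]
def line(name,p):
    c=p.mean(0); u,s,v=np.linalg.svd(p[:,:2]-c[:2]); a=np.degrees(np.arctan2(v[0,1],v[0,0]))
    t=(p[:,:2]-c[:2])@v[0]; n=(p[:,:2]-c[:2])@v[1]
    print(name,len(p),c.round(4),"ang",a.round(1),"t",np.percentile(t,[0,2,98,100]).round(4),"n",np.percentile(n,[0,2,98,100]).round(4))
# board: yellow
hsv=cv2.cvtColor(pt,cv2.COLOR_RGB2HSV); m=(hsv[...,1]>70)&(hsv[...,0]<35)
mm=m&(w[...,2]>.168); mm[:180]=0; mm[215:]=0; mm[:,:195]=0;mm[:,265:]=0
line("board",w[mm])
p=sel((228,203,262,222),.145,.162); line("armtip",p)
p=sel((205,195,262,222),.11,.17)
for y in np.arange(-.09,-.215,-.006):
    q=p[(abs(p[:,1]-y)<.003)&(p[:,0]<.557)]
    if len(q): print(y.round(3),len(q),"x",q[:,0].min().round(4),q[:,0].max().round(4),"zmax",q[:,2].max().round(4))
line("tab",sel((278,215,325,262),.12,.15)); line("holder",sel((278,215,325,262),.045,.15)); 
p=sel((278,215,325,262),.02,.036); r=cv2.boxPoints(cv2.minAreaRect((p[:,:2]*1000).astype(np.float32))); print(r)
p=sel((198,176,262,230),.007,.016);print(p[:,:2].min(0),p[:,:2].max(0),cv2.boxPoints(cv2.minAreaRect((p[:,:2]*1000).astype(np.float32))))
o=status.get_obs(); from scipy.spatial.transform import Rotation as R; print(R.from_quat(o["tool_rot"]).as_matrix().round(3))
```

```text
board 170 [ 0.562  -0.1229  0.1744] ang -91.1 t [-0.0259 -0.0255  0.0256  0.0259] n [-0.0066 -0.0065  0.0068  0.007 ]
armtip 125 [ 0.5347 -0.1667  0.154 ] ang -91.6 t [-0.0282 -0.0279  0.0293  0.0295] n [-0.0136 -0.0085  0.0085  0.014 ]
-0.096 4 x 0.5509 0.5527 zmax 0.1682
-0.102 7 x 0.5318 0.5545 zmax 0.17
-0.108 25 x 0.5306 0.552 zmax 0.1697
-0.114 34 x 0.5307 0.5529 zmax 0.1694
-0.12 30 x 0.5305 0.5554 zmax 0.1663
-0.126 23 x 0.5323 0.5554 zmax 0.1636
-0.132 33 x 0.5219 0.5556 zmax 0.1696
-0.138 57 x 0.5218 0.5552 zmax 0.1682
-0.144 23 x 0.532 0.5553 zmax 0.1644
-0.15 15 x 0.5318 0.556 zmax 0.1578
-0.156 11 x 0.5316 0.5385 zmax 0.1555
-0.162 10 x 0.5316 0.5381 zmax 0.1558
-0.168 11 x 0.5314 0.5382 zmax 0.1552
-0.174 12 x 0.5313 0.5383 zmax 0.1554
-0.18 12 x 0.5311 0.5378 zmax 0.1584
-0.186 9 x 0.531 0.5375 zmax 0.1561
-0.192 16 x 0.527 0.5396 zmax 0.1603
-0.198 6 x 0.5287 0.54 zmax 0.1576
tab 42 [ 0.4769 -0.2971  0.1357] ang 59.4 t [-0.0076 -0.0074  0.0074  0.0076] n [-0.0055 -0.0054  0.006   0.0062]
holder 119 [ 0.4763 -0.297   0.0967] ang -117.8 t [-0.0274 -0.0252  0.0257  0.0268] n [-0.0066 -0.0061  0.0048  0.005 ]
[[ 434.32886 -324.24167]
 [ 478.50128 -347.99997]
 [ 521.05914 -268.87454]
 [ 476.88672 -245.11624]]
[ 0.51862309 -0.18186579] [ 0.62773504 -0.06221441] [[ 518.4625   -180.9393  ]
 [ 625.86926  -182.64023 ]
 [ 627.7744    -62.338593]
 [ 520.3677    -60.637665]]
[[-0.973  0.231 -0.001]
 [ 0.231  0.973 -0.002]
 [ 0.    -0.002 -1.   ]]
```

{"op": "arm_command", "data": {
  "deltas": [-1,0,0,-0.03,-0.117,-1,0,0,-0.03,-0.117,-1,-0.027,-0.049,0,0,-1,-0.027,-0.049,0,0,-1,-0.027,-0.049,0,0,-1,-0.027,-0.049,0,0,-1,-0.027,-0.049,0,0,-1,-0.027,-0.049,0,0,-1,-0.027,-0.049,0,0,-1,-0.027,-0.049,0,0,-1,-0.027,-0.049,0,0,-1,-0.027,-0.049,0,0],
  "newtons": 40
}}

```text
time: 1.6
position: [0.4152, 0.1168, 0.2505]
tool_rot: [-0.0, 1.0, 0.0, -0.0]
ft_force: [1.4, 0.6, 0.7]
grip_width: 0.0003
grip_force: 0.0
```

{"op": "arm_command", "data": {
  "deltas": [-1,-0.027,-0.049,0,0,-1,-0.027,-0.049,0,0,-1,-0.027,-0.049,0,0,-1,-0.027,-0.049,0,0,-1,-0.027,-0.049,0,0,-1,-0.027,-0.049,0,0,-1,0,0,0,0]
}}

```text
time: 2.48
position: [0.5785, -0.1793, 0.2496]
tool_rot: [0.001, 1.0, -0.001, 0.0]
ft_force: [-0.2, 0.5, 0.3]
grip_width: 0.0003
grip_force: 0.0
```

Run:
```python
from h import *
o=status.get_obs(); print(o["position"],o["ft_force"])
pic,d,P=cam("wrist"); np.savez("wrist1.npz",pic=pic,d=d,K=P["intrinsics"],T=P["camera_from_world"]); cv2.imwrite("pics/w1.png",pic[...,::-1])
w=world(d,P); p=w.reshape(-1,3)
for y in np.arange(-.10,-.21,-.008):
    q=p[(abs(p[:,1]-y)<.003)&(p[:,0]<.56)&(p[:,0]>.50)&(p[:,2]>.12)&(p[:,2]<.18)]
    if len(q): print(y.round(3),len(q),"x",q[:,0].min().round(4),q[:,0].max().round(4),"zmax",q[:,2].max().round(4))
```

```text
[ 0.57854592 -0.17931736  0.24962249] [-0.18322583  0.49274935  0.33682295]
-0.1 108 x 0.5353 0.5599 zmax 0.1754
-0.108 351 x 0.5286 0.5599 zmax 0.1758
-0.116 353 x 0.5291 0.5599 zmax 0.1763
-0.124 274 x 0.5291 0.5599 zmax 0.176
-0.132 244 x 0.5202 0.5599 zmax 0.1761
-0.14 410 x 0.5201 0.5599 zmax 0.1757
-0.148 254 x 0.5297 0.56 zmax 0.176
-0.156 84 x 0.529 0.5383 zmax 0.156
-0.164 83 x 0.5289 0.5383 zmax 0.156
-0.172 83 x 0.5289 0.5384 zmax 0.1557
-0.18 77 x 0.5282 0.5374 zmax 0.1566
-0.188 84 x 0.5281 0.5373 zmax 0.156
-0.196 103 x 0.5255 0.5402 zmax 0.1587
```

View pics/w1.png

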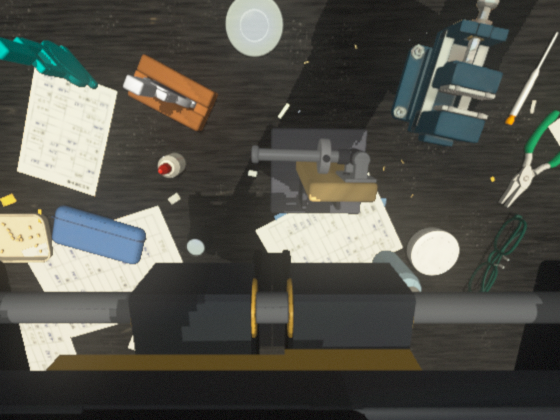

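The wrist picture shows the arm from head (255,153) to collar (325,152) and hinge (358,165), with open space behind it past the board edge. Going down behind it and pushing.

{"op": "arm_command", "data": {
  "deltas": [-1,0,0,0.0375,0,-1,0,0,0.0375,0,-1,0,0,0.0375,0,-1,0,0,0,0,-1,0.012,0.0015,0,0,-1,0.0135,0.0015,0,0,-1,0.008,0,0,0,-1,0.008,-0.0005,0,0,-1,0.008,-0.0005,0,0,-1,0.008,0.002,0,0,-1,0.008,0.002,0,0,-1,0.008,0.002,0,0]
}}

```text
time: 4.03
position: [0.503, -0.1672, 0.1381]
tool_rot: [-0.001, 1.0, 0.0, -0.0]
ft_force: [-0.1, 0.7, -0.1]
grip_width: 0.0005
grip_force: 0.0
```

Run:
```python
from h import *
print(status.get_obs()["ft_force"])
pic,d,P=cam("side"); cv2.imwrite("pics/s2.png",cv2.resize(pic[120:330,170:350],None,fx=3,fy=2.8)[...,::-1])
```

```text
[-0.09890253  0.70837504 -0.11004487]
```

View pics/s2.png

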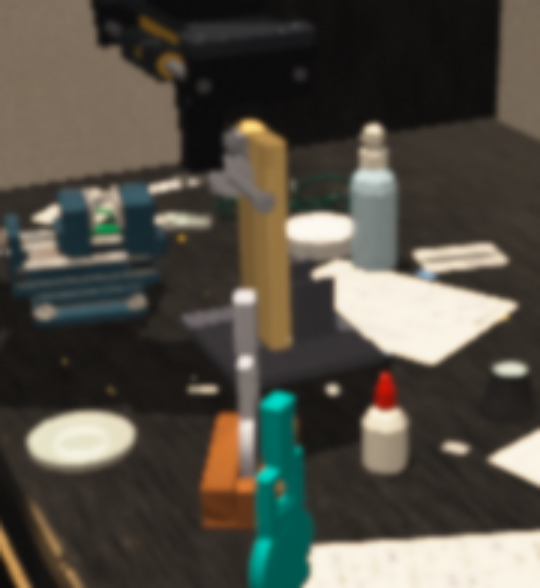

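The hook arm still looks folded (crop 265,195) and the gripper appears at the top left (200,60), not near it. I'll check the projection of the TCP.

Run:
```python
from h import *
o=status.get_obs(); print(o["time"],o["position"],o["q"])
for n in ("side","top"):
    pic,d,P=cam(n); K=np.array(P["intrinsics"]); T=np.array(P["camera_from_world"])
    for X in (o["position"],[.534,-.17,.15]):
        c=T@np.append(X,1); print(n,K[0,0]*c[0]/-c[2]+K[0,2], K[1,1]*-c[1]/-c[2]+K[1,2], -c[2])
    if n=="top": 
        a=cv2.resize(pic[150:270,190:330],None,fx=4,fy=4)
    else: b=cv2.resize(pic[60:250,150:350],None,fx=2.5,fy=2.5)
b=cv2.resize(b,(int(b.shape[1]*480/b.shape[0]),480))[:,:230+10]
cv2.imwrite("pics/c3.png",np.hstack([a,b])[:,:800,::-1]); print(a.shape,b.shape)
```

```text
4.075 [ 0.50161176 -0.16656873  0.13793936] [-5.32071750e-01  4.72562573e-01  1.72620537e+00 -2.35296539e-04
  9.45212987e-01 -2.10410596e+00]
side 236.52169338196128 195.43154062341034 0.9038789763326744
side 252.57804244784927 187.3319356497332 0.908740885083333
top 241.51558302837418 225.3350677459057 0.8389379249825851
top 242.35649709733687 210.03609317814926 0.8311131166102084
(480, 560, 3) (480, 240, 3)
```

View pics/c3.png

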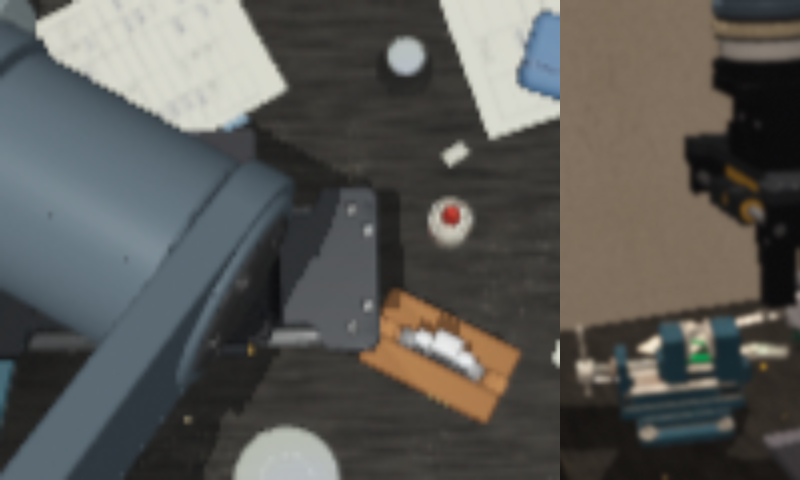

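Run:
```python
from h import *
o=status.get_obs(); print(o["position"])
pic,d,P=cam("side"); w=world(d,P); p=w.reshape(-1,3)
q=p[(abs(p[:,0]-.502)<.06)&(abs(p[:,1]+.167)<.06)&(p[:,2]>.1)&(p[:,2]<.3)]
for z in np.arange(.11,.26,.008):
    r=q[abs(q[:,2]-z)<.004]
    if len(r): print(z.round(3),len(r),r.min(0).round(3),r.max(0).round(3))
print("col scan u=236"); 
for v in range(150,215,5): print(v,w[v,236].round(3),pic[v,236])
```

```text
[ 0.50318285 -0.16720764  0.1381354 ]
0.11 46 [ 0.553 -0.155  0.106] [ 0.561 -0.109  0.114]
0.118 31 [ 0.553 -0.154  0.114] [ 0.562 -0.111  0.121]
0.126 10 [ 0.53  -0.154  0.122] [ 0.562 -0.11   0.13 ]
0.134 24 [ 0.526 -0.153  0.132] [ 0.561 -0.109  0.138]
0.142 62 [ 0.521 -0.2    0.138] [ 0.561 -0.108  0.146]
0.15 163 [ 0.519 -0.202  0.146] [ 0.562 -0.117  0.154]
0.158 95 [ 0.528 -0.201  0.154] [ 0.562 -0.111  0.162]
0.166 91 [ 0.493 -0.18   0.162] [ 0.561 -0.109  0.17 ]
0.174 114 [ 0.492 -0.182  0.17 ] [ 0.562 -0.109  0.178]
0.182 60 [ 0.492 -0.181  0.178] [ 0.514 -0.161  0.186]
0.19 59 [ 0.492 -0.183  0.186] [ 0.515 -0.162  0.194]
0.198 60 [ 0.492 -0.183  0.194] [ 0.515 -0.16   0.202]
0.206 62 [ 0.492 -0.185  0.202] [ 0.515 -0.159  0.21 ]
0.214 49 [ 0.492 -0.186  0.21 ] [ 0.514 -0.156  0.218]
0.222 14 [ 0.492 -0.166  0.218] [ 0.496 -0.157  0.226]
0.23 11 [ 0.492 -0.177  0.226] [ 0.495 -0.153  0.232]
0.246 65 [ 0.465 -0.223  0.242] [ 0.477 -0.135  0.25 ]
0.254 112 [ 0.465 -0.226  0.25 ] [ 0.483 -0.111  0.258]
col scan u=236
150 [ 0.473 -0.255  0.254] [42 40 39]
155 [ 0.472 -0.257  0.246] [13 12 13]
160 [ 0.498 -0.185  0.214] [12 12 13]
165 [ 0.498 -0.183  0.204] [12 12 14]
170 [ 0.499 -0.179  0.193] [12 12 12]
175 [ 0.498 -0.179  0.184] [12 12 13]
180 [ 0.498 -0.178  0.173] [17 16 16]
185 [0.649 0.241 0.   ] [106  95  85]
190 [ 0.636  0.206 -0.001] [48 43 37]
195 [ 0.623  0.172 -0.002] [59 54 47]
200 [0.605 0.125 0.004] [143 135 118]
205 [ 0.597  0.106 -0.002] [47 42 36]
210 [ 0.586  0.076 -0.002] [51 45 39]
```

The depth shows the real fingertips about 26 mm higher than the reported TCP (tip z ≈ 0.164 against 0.138), while x and y agree. The fingers passed over the arm without touching it. I'll allow for this offset and go back, down 26 mm, and push again.

{"op": "arm_command", "data": {
  "deltas": [-1,-0.025,-0.004,0,0,-1,-0.025,-0.004,0,0,-1,-0.025,-0.004,0,0,-1,0,0,0.014,0,-1,0,0,0.014,0,-1,0,0,0,0,-1,0.012,0.0015,0,0,-1,0.0135,0.0015,0,0,-1,0.008,0,0,0,-1,0.008,-0.0005,0,0,-1,0,0,0,0]
}}

```text
time: 5.6
position: [0.5369, -0.1771, 0.1107]
tool_rot: [-0.001, 1.0, -0.0, 0.0]
ft_force: [1.8, 1.3, 0.1]
grip_width: 0.0006
grip_force: 0.7
```

{"op": "arm_command", "data": {
  "deltas": [-1,0.008,-0.0005,0,0,-1,0.008,0.002,0,0,-1,0.008,0.002,0,0,-1,0.008,0.002,0,0,-1,0.007,0.005,0,0,-1,0.007,0.0055,0,0,-1,0.007,0.0055,0,0,-1,0,0,0,0]
}}

```text
time: 6.6
position: [0.4822, -0.1544, 0.11]
tool_rot: [-0.001, 1.0, 0.001, -0.002]
ft_force: [0.1, -1.1, 0.6]
grip_width: 0.0003
grip_force: 0.4
```

{"op": "arm_command", "data": {
  "deltas": [-1,0.004,0.007,0,0,-1,0.004,0.007,0,0,-1,0.003,0.006,0,0,-1,0,0.003,0,0,-1,0,0,0,0]
}}

```text
time: 7.22
position: [0.4722, -0.1317, 0.11]
tool_rot: [-0.001, 1.0, 0.001, -0.001]
ft_force: [0.7, -1.9, 0.7]
grip_width: 0.0003
grip_force: 0.7
```

Run:
```python
from h import *
o=status.get_obs(); print(o["position"],o["ft_force"],o["moment"])
pic,d,P=cam("side"); w=world(d,P); p=w.reshape(-1,3)
for x in np.arange(.43,.545,.008):
    q=p[(abs(p[:,0]-x)<.004)&(p[:,1]>-.2)&(p[:,1]<-.05)&(p[:,2]>.144)&(p[:,2]<.16)]
    if len(q): print(x.round(3),len(q),q.min(0).round(4),q.max(0).round(4))
```

```text
[ 0.47223597 -0.13173345  0.11002946] [ 0.70365357 -1.87263723  0.74195157] [-0.24462718 -0.12182889  0.0029825 ]
0.446 21 [ 0.4454 -0.1327  0.1441] [ 0.4498 -0.1171  0.1558]
0.454 20 [ 0.4501 -0.1303  0.1448] [ 0.4579 -0.1223  0.1558]
0.462 48 [ 0.4584 -0.1463  0.1445] [ 0.4657 -0.117   0.1595]
0.47 32 [ 0.4665 -0.1457  0.1441] [ 0.4738 -0.1399  0.1597]
0.478 33 [ 0.4743 -0.1455  0.1441] [ 0.4816 -0.1388  0.1599]
0.486 8 [ 0.482  -0.1438  0.1442] [ 0.4842 -0.141   0.1569]
0.494 15 [ 0.4914 -0.122   0.1443] [ 0.4978 -0.1152  0.1543]
0.502 44 [ 0.4985 -0.1283  0.1442] [ 0.5059 -0.1014  0.1595]
0.51 30 [ 0.5064 -0.1304  0.1443] [ 0.5138 -0.1206  0.1599]
0.518 14 [ 0.5175 -0.1195  0.1453] [ 0.5216 -0.1098  0.156 ]
0.526 22 [ 0.5223 -0.1189  0.144 ] [ 0.5299 -0.1101  0.1599]
0.534 33 [ 0.5301 -0.1189  0.1441] [ 0.5373 -0.1075  0.1597]
0.542 12 [ 0.5384 -0.1168  0.1457] [ 0.5422 -0.1116  0.1596]
```

{"op": "arm_command", "data": {
  "deltas": [-1,0.001,0.004,0,0,-1,0,0.003,0,0,-1,0,0.002,0,0,-1,0,0,0,0]
}}

```text
time: 7.78
position: [0.4712, -0.1229, 0.11]
tool_rot: [-0.001, 1.0, 0.0, -0.001]
ft_force: [-1.2, -1.3, 1.2]
grip_width: 0.0004
grip_force: 1.1
```

{"op": "arm_command", "data": {
  "deltas": [-1,0,0.0015,0,0,-1,0,0.0015,0,0,-1,0,0,0,0]
}}

```text
time: 8.15
position: [0.4715, -0.1202, 0.11]
tool_rot: [-0.001, 1.0, 0.0, -0.0]
ft_force: [-2.8, -2.6, -0.7]
grip_width: 0.0005
grip_force: 1.5
```

Run:
```python
from h import *
o=status.get_obs(); print(o["position"],o["ft_force"],o["moment"])
pic,d,P=cam("side"); w=world(d,P); p=w.reshape(-1,3)
for x in np.arange(.43,.545,.008):
    q=p[(abs(p[:,0]-x)<.004)&(p[:,1]>-.2)&(p[:,1]<-.05)&(p[:,2]>.144)&(p[:,2]<.16)]
    if len(q): print(x.round(3),len(q),q.min(0).round(4),q.max(0).round(4))
```

```text
[ 0.4715413  -0.12022431  0.1099973 ] [-2.81241866 -2.57549242 -0.71537147] [-0.48855259  0.39460043  0.04075346]
0.446 22 [ 0.4456 -0.1168  0.1452] [ 0.4496 -0.1071  0.1563]
0.454 19 [ 0.45   -0.1157  0.1441] [ 0.4574 -0.1095  0.1546]
0.462 50 [ 0.4587 -0.1345  0.1441] [ 0.4656 -0.1061  0.1599]
0.47 30 [ 0.4666 -0.1343  0.1445] [ 0.4737 -0.1288  0.1589]
0.478 31 [ 0.474  -0.1338  0.1441] [ 0.4819 -0.1279  0.1584]
0.486 4 [ 0.4823 -0.1321  0.1459] [ 0.49   -0.1125  0.159 ]
0.494 20 [ 0.4903 -0.1149  0.1452] [ 0.498  -0.1089  0.1537]
0.502 43 [ 0.4982 -0.1253  0.1441] [ 0.5057 -0.0954  0.1598]
0.51 25 [ 0.5064 -0.1262  0.1442] [ 0.5118 -0.1166  0.1591]
0.518 21 [ 0.5143 -0.1189  0.1444] [ 0.5214 -0.1062  0.1541]
0.526 23 [ 0.5228 -0.1171  0.1441] [ 0.5298 -0.1035  0.1597]
0.534 30 [ 0.5304 -0.1187  0.1454] [ 0.538  -0.1078  0.16  ]
0.542 12 [ 0.5383 -0.1174  0.1461] [ 0.5432 -0.1087  0.159 ]
```

{"op": "arm_command", "data": {
  "deltas": [-1,0,0.0015,0,0,-1,0,0.0015,0,0,-1,0,0,0,0]
}}

```text
time: 8.57
position: [0.4719, -0.12, 0.1101]
tool_rot: [-0.002, 1.0, -0.002, -0.0]
ft_force: [-4.1, -10.8, -1.3]
grip_width: 0.0005
grip_force: 5.6
```

Stop reached: position is held at y −0.120 with 10.8 N. Backing off and going above the holder.

{"op": "arm_command", "data": {
  "deltas": [-1,0,-0.004,0,0,-1,0,-0.02,0,0,-1,0,-0.03,-0.02,0,-1,0,-0.03,-0.035,0,0.2,0,-0.03,-0.035,0,1,-0.005,-0.03,0,0,1,0,-0.03,0,0,1,0,0,0,0.164,1,0,0,0,0.164,1,0,0,0,0.164,1,0,0,0,0]
}}

```text
time: 9.95
position: [0.4775, -0.2921, 0.2002]
tool_rot: [0.242, 0.97, 0.0, 0.0]
ft_force: [0.4, -0.1, 0.5]
grip_width: 0.0625
grip_force: 0.0
```

Run:
```python
from h import *
from scipy.spatial.transform import Rotation as R
o=status.get_obs(); M=R.from_quat(o["tool_rot"]).as_matrix(); print(o["position"],o["grip_width"],np.degrees(np.arctan2(M[1,1],M[0,1])))
for n in ("wrist","side"):
    pic,d,P=cam(n); w=world(d,P); hsv=cv2.cvtColor(pic,cv2.COLOR_RGB2HSV)
    s=(abs(w[...,0]-.477)<.05)&(abs(w[...,1]+.297)<.05)&(hsv[...,1]<60)&(hsv[...,2]>70)
    for zl,zh in ((.128,.15),(.04,.128)):
        p=w[s&(w[...,2]>zl)&(w[...,2]<zh)]
        if len(p)>8:
            r=cv2.minAreaRect((p[:,:2]*1000).astype(np.float32)); print(n,zl,len(p),np.round(r[0],1),np.round(r[1],1),round(r[2],1),p.min(0).round(3),p.max(0).round(3))
    if n=="side":
        # arm and finger check
        p=w.reshape(-1,3)
        for x in np.arange(.44,.53,.008):
            q=p[(abs(p[:,0]-x)<.004)&(p[:,1]>-.15)&(p[:,1]<-.05)&(p[:,2]>.135)&(p[:,2]<.17)]
            if len(q): print(x.round(3),len(q),q.min(0).round(4),q.max(0).round(4))
        q=p[(abs(p[:,0]-.477)<.07)&(abs(p[:,1]+.297)<.08)&(p[:,2]>.145)&(p[:,2]<.22)]; print("tip zmin",np.sort(q[:,2])[:5])
    cv2.imwrite(f"pics/h_{n}.png",pic[...,::-1])
```

```text
[ 0.47749999 -0.29208829  0.20015313] 0.06250383506657145 61.957147180972946
wrist 0.128 330 [ 475.3 -299.1] [16.  11.8] 63.0 [ 0.467 -0.308  0.128] [ 0.483 -0.29   0.138]
wrist 0.04 842 [ 474.3 -298.4] [55.3 10. ] 61.9 [ 0.46  -0.324  0.04 ] [ 0.49  -0.274  0.128]
side 0.128 55 [ 475.2 -301.8] [16.8 10.2] 66.9 [ 0.468 -0.311  0.128] [ 0.483 -0.294  0.137]
side 0.04 342 [ 474.3 -303.4] [52.3 12.1] 64.3 [ 0.461 -0.327  0.04 ] [ 0.49  -0.282  0.128]
0.448 26 [ 0.4455 -0.1163  0.1444] [ 0.4513 -0.1051  0.1561]
0.456 20 [ 0.4523 -0.1145  0.1449] [ 0.4591 -0.1062  0.1536]
0.464 21 [ 0.4605 -0.1163  0.1447] [ 0.4679 -0.1082  0.1539]
0.472 19 [ 0.4685 -0.1151  0.1447] [ 0.4753 -0.107   0.1545]
0.48 18 [ 0.4762 -0.1148  0.1447] [ 0.4837 -0.1076  0.1537]
0.488 21 [ 0.4841 -0.1163  0.1452] [ 0.4919 -0.1076  0.1543]
0.496 17 [ 0.4927 -0.1159  0.1448] [ 0.4998 -0.1046  0.1534]
0.504 77 [ 0.5002 -0.1251  0.1357] [ 0.508  -0.0936  0.1677]
0.512 30 [ 0.5082 -0.1248  0.1366] [ 0.516  -0.1102  0.1676]
0.52 23 [ 0.5163 -0.1168  0.1448] [ 0.5233 -0.1078  0.1545]
0.528 29 [ 0.5243 -0.1176  0.1364] [ 0.5319 -0.106   0.1542]
tip zmin []
```

{"op": "arm_command", "data": {
  "deltas": [1,-0.002,-0.007,0,0,1,0,0,0.035,0,1,0,0,0.035,0,1,0,0,0.035,0,1,0,0,0,0]
}}

```text
time: 10.68
position: [0.474, -0.2975, 0.0929]
tool_rot: [0.243, 0.97, 0.002, -0.003]
ft_force: [0.3, -0.3, -0.6]
grip_width: 0.0869
grip_force: 0.0
```

Run:
```python
from h import *
o=status.get_obs(); print(o["position"],o["grip_width"],o["ft_force"])
pic,d,P=cam("side"); w=world(d,P)
p=w[(abs(w[...,0]-.477)<.075)&(abs(w[...,1]+.3)<.075)&(w[...,2]>.09)&(w[...,2]<.2)]
c=pic[(abs(w[...,0]-.477)<.075)&(abs(w[...,1]+.3)<.075)&(w[...,2]>.09)&(w[...,2]<.2)].max(1)
dk=p[c<60]
for z in np.arange(.092,.16,.005):
    r=dk[abs(dk[:,2]-z)<.0025]; 
    if len(r): print(z.round(3),len(r),r.min(0).round(3),r.max(0).round(3))
cv2.imwrite("pics/s5.png",cv2.resize(pic[180:320,190:330],None,fx=4,fy=4)[...,::-1])
```

```text
[ 0.47396531 -0.29745782  0.0928551 ] 0.08692710012938808 [ 0.2952597  -0.28334457 -0.61544979]
0.122 3 [ 0.442 -0.345  0.124] [ 0.452 -0.34   0.124]
0.127 43 [ 0.44  -0.352  0.125] [ 0.504 -0.261  0.129]
0.132 59 [ 0.44  -0.352  0.13 ] [ 0.504 -0.261  0.134]
0.137 43 [ 0.44  -0.351  0.135] [ 0.461 -0.338  0.139]
0.142 41 [ 0.44  -0.352  0.14 ] [ 0.459 -0.339  0.144]
0.147 32 [ 0.441 -0.352  0.145] [ 0.459 -0.34   0.149]
0.152 36 [ 0.44  -0.353  0.15 ] [ 0.459 -0.342  0.154]
0.157 40 [ 0.439 -0.355  0.155] [ 0.458 -0.342  0.159]
```

View pics/s5.png

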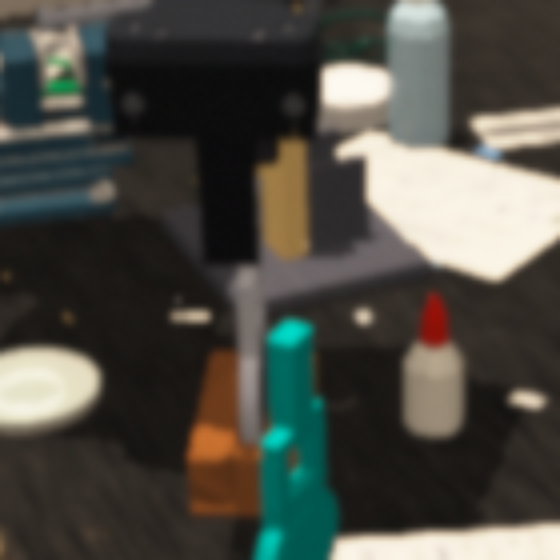

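The open fingers straddle the tab of the silver holder (crop 245,270), with tips about 13 mm below the tab top. Lowering 13 mm and gripping.

{"op": "arm_command", "data": {
  "deltas": [1,-0.002,0,0.0065,0,1,0,0,0.0065,0,0,0,0,0,0,-0.5,0,0,0,0,-1,0,0,0,0,-1,0,0,0,0,-1,0,0,0,0,-1,0,0,0,0],
  "newtons": 20
}}

```text
time: 11.72
position: [0.4775, -0.2995, 0.0821]
tool_rot: [0.243, 0.97, 0.0, -0.0]
ft_force: [0.6, 0.6, -0.5]
grip_width: 0.0349
grip_force: 0.0
```

{"op": "arm_command", "data": {
  "deltas": [-1,0,0,0,0,-1,0,0,0,0,-1,0,0,0,0,-1,0,0,0,0],
  "newtons": 45
}}

```text
time: 12.22
position: [0.4774, -0.2995, 0.0821]
tool_rot: [0.243, 0.97, 0.0, -0.0]
ft_force: [1.3, -0.0, -0.2]
grip_width: 0.0156
grip_force: 45.0
```

Gripped (15.6 mm, 45 N). Lifting it and carrying it to the front of the arm.

{"op": "arm_command", "data": {
  "deltas": [-1,0,0,-0.01,0,-1,0,0,-0.02,0,-1,0,0,-0.02,0,-1,0,0,-0.019,0,-1,0,0,0,-0.158,-1,0,0,0,-0.158,-1,0,0,0,-0.158,-1,0.022,0,0,0,-1,0.023,0,0,0,-1,0.022,0,0,0,-1,0,0.02,0,0,-1,0,0.04,0,0]
}}

```text
time: 13.72
position: [0.4125, -0.2388, 0.1518]
tool_rot: [0.01, 1.0, -0.001, 0.001]
ft_force: [-0.0, 0.1, -0.5]
grip_width: 0.0155
grip_force: 45.0
```

{"op": "arm_command", "data": {
  "deltas": [-1,0,0.04,0,0,-1,0,0.04,0,0,-1,0,0.03,0,0,-1,0,0.017,0,0,-1,0,0,0,0,-1,0,0,0,0]
}}

```text
time: 14.48
position: [0.4144, -0.1123, 0.1514]
tool_rot: [0.008, 1.0, -0.001, 0.001]
ft_force: [-0.3, -0.5, -1.6]
grip_width: 0.0154
grip_force: 45.0
```

```bash
cat > m.py <<'E'
from h import *
from scipy.spatial.transform import Rotation as R
import sys
o=status.get_obs(); M=R.from_quat(o["tool_rot"]).as_matrix(); t=o["position"]; print(t.round(4),o["grip_width"],np.degrees(np.arctan2(M[1,1],M[0,1])),o["ft_force"].round(1))
pic,d,P=cam("side"); w=world(d,P); v=pic.max(2)
s=(abs(w[...,0]-t[0])<.02)&(abs(w[...,1]-t[1])<.045)&(v>75)
for z in np.arange(.07,.215,.006):
    r=w[s&(abs(w[...,2]-z)<.003)]
    if len(r): print("H",z.round(3),len(r),r.min(0).round(4),r.max(0).round(4))
for x in np.arange(.444,.50,.009):
    r=w[(abs(w[...,0]-x)<.0045)&(w[...,1]>-.15)&(w[...,1]<-.06)&(w[...,2]>.12)&(w[...,2]<.18)]
    if len(r): print("A",x.round(3),len(r),r.min(0).round(4),r.max(0).round(4))
cv2.imwrite(f"pics/{sys.argv[1]}.png",cv2.resize(pic[130:290,160:320],None,fx=3.7,fy=3.7)[...,::-1])
E
python3 m.py s6
```

```text
[ 0.4144 -0.1123  0.1514] 0.015426365801447002 89.03663712235519 [-0.3 -0.5 -1.6]
H 0.076 9 [ 0.4084 -0.1452  0.0763] [ 0.4161 -0.1237  0.0784]
H 0.082 27 [ 0.4081 -0.1437  0.0792] [ 0.414  -0.0928  0.0847]
H 0.088 23 [ 0.4078 -0.143   0.0853] [ 0.4151 -0.0976  0.0909]
H 0.094 14 [ 0.4082 -0.1417  0.0913] [ 0.4138 -0.0927  0.0969]
H 0.1 16 [ 0.4078 -0.1434  0.0972] [ 0.4161 -0.0966  0.1023]
H 0.106 16 [ 0.4079 -0.1436  0.1031] [ 0.4142 -0.0884  0.1085]
H 0.112 21 [ 0.4078 -0.145   0.109 ] [ 0.4158 -0.0887  0.1148]
H 0.118 16 [ 0.4074 -0.1416  0.1152] [ 0.4155 -0.1337  0.1209]
H 0.124 22 [ 0.4081 -0.1404  0.1213] [ 0.4159 -0.0943  0.1268]
H 0.13 24 [ 0.4077 -0.1383  0.127 ] [ 0.4156 -0.0942  0.1326]
H 0.136 29 [ 0.408  -0.1351  0.1331] [ 0.4161 -0.0981  0.1389]
H 0.142 22 [ 0.408  -0.1362  0.1392] [ 0.4157 -0.1016  0.1443]
H 0.148 25 [ 0.4079 -0.1341  0.1453] [ 0.4151 -0.0964  0.1508]
H 0.154 23 [ 0.4076 -0.1348  0.151 ] [ 0.4159 -0.1007  0.1567]
H 0.16 21 [ 0.4081 -0.1335  0.1571] [ 0.4159 -0.1006  0.1629]
H 0.166 26 [ 0.4067 -0.1346  0.1632] [ 0.4153 -0.1033  0.1683]
H 0.172 22 [ 0.4059 -0.1237  0.1692] [ 0.4168 -0.1078  0.175 ]
H 0.178 15 [ 0.4057 -0.1242  0.175 ] [ 0.4171 -0.1093  0.181 ]
H 0.184 12 [ 0.4038 -0.1346  0.1812] [ 0.4238 -0.0991  0.185 ]
H 0.196 1 [ 0.4041 -0.0971  0.1978] [ 0.4041 -0.0971  0.1978]
H 0.214 1 [ 0.4042 -0.0955  0.2132] [ 0.4042 -0.0955  0.2132]
A 0.444 17 [ 0.4458 -0.1164  0.1447] [ 0.4484 -0.1042  0.1555]
A 0.453 23 [ 0.4489 -0.1159  0.1437] [ 0.457  -0.1087  0.1553]
A 0.462 22 [ 0.4582 -0.1138  0.1449] [ 0.4663 -0.1076  0.1544]
A 0.471 25 [ 0.4669 -0.1155  0.1444] [ 0.4751 -0.1042  0.1539]
A 0.48 21 [ 0.4762 -0.1155  0.1445] [ 0.4844 -0.1062  0.1546]
A 0.489 19 [ 0.4848 -0.1151  0.1453] [ 0.4924 -0.1073  0.1535]
A 0.498 24 [ 0.4935 -0.1149  0.1453] [ 0.5023 -0.1077  0.1539]
```

View pics/s6.png

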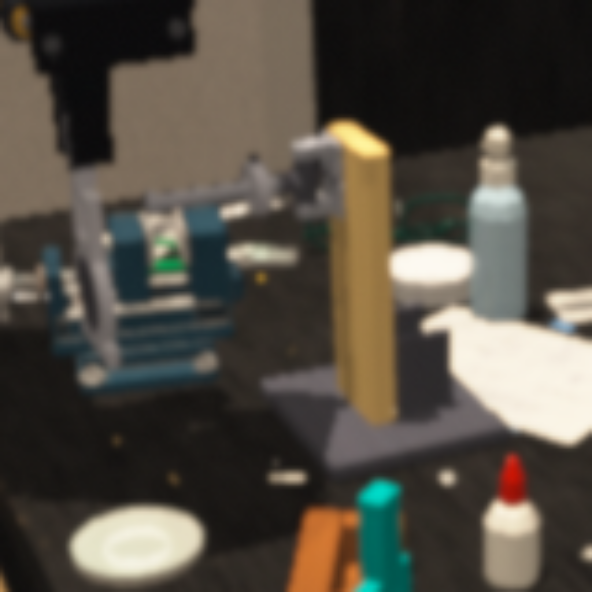

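The side view shows the eye lined up ahead of the arm head. The holder centre is at y≈−0.1163 and the arm at −0.1105 in the same camera, with the eye 1 mm high. I'll shift +5.5 mm in y, lower it 1 mm, and approach.

{"op": "arm_command", "data": {
  "deltas": [-1,0,0.0055,0.001,0,-1,-0.009,0,0,0,-1,-0.009,0,0,0,-1,-0.006,0,0,0,-1,0,0,0,0,-1,0,0,0,0]
}}

```text
time: 15.28
position: [0.4374, -0.1062, 0.15]
tool_rot: [0.008, 1.0, 0.0, -0.0]
ft_force: [-0.2, 0.1, -0.7]
grip_width: 0.0156
grip_force: 45.0
```

```bash
python3 m.py s7
```

```text
[ 0.4374 -0.1062  0.15  ] 0.01556249948977747 89.04827750028103 [-0.2  0.1 -0.7]
H 0.076 15 [ 0.4306 -0.1387  0.074 ] [ 0.4375 -0.0866  0.0789]
H 0.082 35 [ 0.4305 -0.1369  0.0793] [ 0.4384 -0.0847  0.085 ]
H 0.088 17 [ 0.4305 -0.136   0.0855] [ 0.4376 -0.0895  0.0904]
H 0.094 13 [ 0.4304 -0.1353  0.0912] [ 0.4378 -0.0992  0.0967]
H 0.1 12 [ 0.4313 -0.137   0.0974] [ 0.4384 -0.1294  0.1029]
H 0.106 15 [ 0.4308 -0.1372  0.1031] [ 0.4383 -0.1299  0.1089]
H 0.112 15 [ 0.4307 -0.1381  0.1092] [ 0.4382 -0.1277  0.1146]
H 0.118 19 [ 0.4307 -0.1357  0.1151] [ 0.438  -0.0817  0.1208]
H 0.124 25 [ 0.4308 -0.1321  0.1212] [ 0.4385 -0.0938  0.1268]
H 0.13 21 [ 0.4308 -0.1281  0.1282] [ 0.4398 -0.0957  0.1329]
H 0.136 27 [ 0.4307 -0.1285  0.133 ] [ 0.4376 -0.09    0.1386]
H 0.142 31 [ 0.4309 -0.129   0.139 ] [ 0.4549 -0.0911  0.145 ]
H 0.148 40 [ 0.4309 -0.1288  0.1451] [ 0.4568 -0.0943  0.1509]
H 0.154 40 [ 0.4309 -0.13    0.151 ] [ 0.4571 -0.0958  0.1568]
H 0.16 21 [ 0.4303 -0.1302  0.1572] [ 0.4388 -0.0974  0.1626]
H 0.166 28 [ 0.4297 -0.1285  0.1631] [ 0.439  -0.0937  0.169 ]
H 0.172 21 [ 0.4292 -0.1192  0.1695] [ 0.4396 -0.0999  0.1749]
H 0.178 16 [ 0.4271 -0.1235  0.1756] [ 0.4479 -0.0927  0.181 ]
H 0.184 8 [ 0.427  -0.1257  0.1813] [ 0.4434 -0.0938  0.1833]
H 0.196 1 [ 0.4272 -0.0912  0.1987] [ 0.4272 -0.0912  0.1987]
H 0.202 1 [ 0.4269 -0.0935  0.2014] [ 0.4269 -0.0935  0.2014]
H 0.214 1 [ 0.4269 -0.0911  0.2148] [ 0.4269 -0.0911  0.2148]
A 0.444 20 [ 0.4396 -0.1226  0.1284] [ 0.4485 -0.1048  0.1758]
A 0.453 23 [ 0.4486 -0.1164  0.1448] [ 0.4571 -0.1095  0.1564]
A 0.462 23 [ 0.4584 -0.115   0.1446] [ 0.4662 -0.105   0.1537]
A 0.471 22 [ 0.4666 -0.1161  0.1445] [ 0.4751 -0.1089  0.1546]
A 0.48 23 [ 0.4756 -0.1148  0.1437] [ 0.4842 -0.1056  0.153 ]
A 0.489 22 [ 0.4848 -0.116   0.1456] [ 0.4932 -0.1097  0.1546]
A 0.498 22 [ 0.4937 -0.1154  0.1442] [ 0.5023 -0.1047  0.1546]
```

{"op": "arm_command", "data": {
  "deltas": [-1,-0.002,0,0,0,-1,-0.002,0,0,0,-1,-0.002,0,0,0,-1,-0.002,0,0,0,-1,-0.002,0,0,0,-1,0,0,0,0]
}}

```text
time: 16.08
position: [0.4479, -0.1066, 0.1501]
tool_rot: [0.008, 1.0, -0.0, 0.0]
ft_force: [-0.2, -0.2, -2.1]
grip_width: 0.0156
grip_force: 45.0
```

{"op": "arm_command", "data": {
  "deltas": [-1,-0.003,0,0,0,-1,-0.004,0,0,0,-1,-0.004,0,0,0,-1,-0.004,0,0,0,-1,-0.004,0,0,0,-1,-0.004,0,0,0,-1,-0.004,0,0,0,-1,-0.004,0,0,0,-1,-0.004,0,0,0,-1,-0.003,0,0,0,-1,0,0,0,0]
}}

```text
time: 17.45
position: [0.4859, -0.1072, 0.1501]
tool_rot: [0.008, 1.0, -0.0, 0.0]
ft_force: [-0.1, 1.0, -1.4]
grip_width: 0.0159
grip_force: 45.0
```

```bash
python3 m.py s8
```

```text
[ 0.4859 -0.1072  0.1501] 0.01590819964246236 89.04622341026064 [-0.1  1.  -1.4]
H 0.076 17 [ 0.4795 -0.1379  0.075 ] [ 0.4859 -0.0889  0.0788]
H 0.082 30 [ 0.4788 -0.1385  0.0791] [ 0.4871 -0.0886  0.0849]
H 0.088 18 [ 0.4789 -0.135   0.0851] [ 0.4859 -0.0915  0.0897]
H 0.094 13 [ 0.4791 -0.1357  0.0912] [ 0.4874 -0.1242  0.0969]
H 0.1 13 [ 0.4789 -0.138   0.0974] [ 0.4868 -0.13    0.1019]
H 0.106 15 [ 0.479  -0.1392  0.1034] [ 0.4869 -0.1307  0.1088]
H 0.112 14 [ 0.4794 -0.1379  0.1095] [ 0.4868 -0.0837  0.1148]
H 0.118 16 [ 0.4792 -0.1366  0.1151] [ 0.487  -0.1303  0.1208]
H 0.124 24 [ 0.4792 -0.1359  0.1211] [ 0.4873 -0.0911  0.1269]
H 0.13 25 [ 0.4796 -0.1306  0.1271] [ 0.4874 -0.0918  0.1329]
H 0.136 33 [ 0.4785 -0.1308  0.1331] [ 0.5047 -0.0939  0.1387]
H 0.142 29 [ 0.4671 -0.1299  0.1393] [ 0.5052 -0.1023  0.1449]
H 0.148 59 [ 0.4669 -0.1303  0.145 ] [ 0.5057 -0.093   0.151 ]
H 0.154 64 [ 0.4671 -0.1286  0.151 ] [ 0.5055 -0.0932  0.1564]
H 0.16 38 [ 0.4794 -0.1292  0.1571] [ 0.5057 -0.0909  0.163 ]
H 0.166 30 [ 0.4778 -0.1314  0.1631] [ 0.5057 -0.0936  0.1686]
H 0.172 20 [ 0.4772 -0.1196  0.1693] [ 0.4882 -0.1087  0.1742]
H 0.178 17 [ 0.4766 -0.1258  0.1753] [ 0.4894 -0.1035  0.181 ]
H 0.184 10 [ 0.4749 -0.1275  0.1811] [ 0.4951 -0.091   0.1836]
H 0.202 3 [ 0.4757 -0.1086  0.2021] [ 0.4794 -0.0919  0.2032]
A 0.444 17 [ 0.445  -0.1167  0.1443] [ 0.4485 -0.106   0.1554]
A 0.453 22 [ 0.4488 -0.1185  0.1437] [ 0.4575 -0.1088  0.1559]
A 0.462 22 [ 0.4581 -0.1147  0.1458] [ 0.4658 -0.1045  0.1536]
A 0.471 24 [ 0.4669 -0.116   0.1449] [ 0.4755 -0.1052  0.1541]
A 0.48 200 [ 0.476  -0.1359  0.1207] [ 0.4845 -0.0909  0.18  ]
A 0.489 45 [ 0.4846 -0.132   0.1208] [ 0.4933 -0.097   0.1762]
A 0.498 22 [ 0.4935 -0.1158  0.1447] [ 0.5023 -0.1092  0.1544]
```

{"op": "arm_command", "data": {
  "deltas": [-1,-0.002,0,0,0,-1,-0.002,0,0,0,-1,-0.002,0,0,0,-1,-0.002,0,0,0,-1,-0.001,0,0,0,-1,-0.001,0,0,0,-1,0,0,0,0,-1,0,0,0,0]
}}

```text
time: 18.5
position: [0.4956, -0.1073, 0.1502]
tool_rot: [0.008, 1.0, 0.0, -0.0]
ft_force: [-0.2, -0.0, -1.1]
grip_width: 0.0156
grip_force: 45.0
```

{"op": "arm_command", "data": {
  "deltas": [-1,-0.001,0,0,0,-1,-0.001,0,0,0,-1,-0.001,0,0,0,-1,0,0,0,0,-1,0,0,0,0]
}}

```text
time: 19.12
position: [0.4986, -0.1073, 0.1501]
tool_rot: [0.008, 1.0, 0.0, -0.0]
ft_force: [0.0, 0.4, -0.9]
grip_width: 0.0159
grip_force: 45.0
```

{"op": "arm_command", "data": {
  "deltas": [-1,-0.001,0,0,0,-1,-0.001,0,0,0,-1,0,0,0,0,-1,0,0,0,0]
}}

```text
time: 19.62
position: [0.5007, -0.1074, 0.1501]
tool_rot: [0.008, 1.0, 0.0, -0.0]
ft_force: [-0.4, -0.5, -0.7]
grip_width: 0.0154
grip_force: 45.0
```

{"op": "arm_command", "data": {
  "deltas": [-1,-0.001,0,0,0,-1,-0.001,0,0,0,-1,0,0,0,0,-1,0,0,0,0]
}}

```text
time: 20.12
position: [0.5019, -0.1073, 0.15]
tool_rot: [0.008, 1.0, 0.0, -0.001]
ft_force: [-2.1, 0.0, 0.3]
grip_width: 0.0153
grip_force: 45.0
```

Contact with the collar. Pressing a bit more.

{"op": "arm_command", "data": {
  "deltas": [-1,-0.001,0,0,0,-1,0,0,0,0,-1,0,0,0,0]
}}

```text
time: 20.5
position: [0.502, -0.1072, 0.1499]
tool_rot: [0.008, 1.0, 0.0, -0.002]
ft_force: [-5.8, -1.2, 1.6]
grip_width: 0.0155
grip_force: 45.0
```

{"op": "arm_command", "data": {
  "deltas": [-1,-0.0003,0,0,0,-1,0,0,0,0,-1,0,0,0,0,-1,0,0,0,0,-1,0,0,0,0,-1,0,0,0,0]
}}

```text
time: 21.25
position: [0.502, -0.1072, 0.1499]
tool_rot: [0.008, 1.0, 0.0, -0.002]
ft_force: [-6.9, -1.7, 1.9]
grip_width: 0.0159
grip_force: 45.0
```

Pressed home at 6–7 N for over 0.8 s. Easing off and lowering.

{"op": "arm_command", "data": {
  "deltas": [-1,0.0015,0,0,0,-1,0.0015,0,0,0,-1,0,0,0.0015,0,-1,0,0,0.0015,0,-1,0,0,0.001,0,-1,0,0,0,0,-1,0,0,0,0]
}}

```text
time: 22.12
position: [0.5018, -0.1077, 0.1473]
tool_rot: [0.008, 1.0, -0.0, 0.001]
ft_force: [-2.9, 1.0, 6.8]
grip_width: 0.0157
grip_force: 45.0
```

{"op": "arm_command", "data": {
  "deltas": [-1,0.001,0,-0.001,0,-1,0,0,0,0,-1,0,0,0,0]
}}

```text
time: 22.5
position: [0.5011, -0.1077, 0.1475]
tool_rot: [0.008, 1.0, -0.0, 0.001]
ft_force: [1.5, 0.1, 2.8]
grip_width: 0.0155
grip_force: 45.0
```

```bash
python3 m.py s9
```

```text
[ 0.5011 -0.1077  0.1475] 0.015541966301131364 89.02922395179894 [1.5 0.1 2.8]
H 0.07 3 [ 0.4956 -0.1376  0.0719] [ 0.5016 -0.1119  0.0728]
H 0.076 30 [ 0.4942 -0.141   0.0732] [ 0.5023 -0.0861  0.079 ]
H 0.082 30 [ 0.4944 -0.1386  0.0793] [ 0.5018 -0.0845  0.0848]
H 0.088 14 [ 0.4941 -0.1356  0.0853] [ 0.5024 -0.0953  0.0909]
H 0.094 9 [ 0.495  -0.1374  0.092 ] [ 0.5013 -0.1292  0.0962]
H 0.1 16 [ 0.4943 -0.1398  0.0971] [ 0.5016 -0.1293  0.103 ]
H 0.106 14 [ 0.4946 -0.139   0.1036] [ 0.502  -0.1305  0.1089]
H 0.112 15 [ 0.4941 -0.1378  0.109 ] [ 0.5026 -0.1261  0.1148]
H 0.118 20 [ 0.4948 -0.1355  0.1152] [ 0.5028 -0.0891  0.1207]
H 0.124 22 [ 0.4944 -0.13    0.1217] [ 0.5023 -0.0895  0.127 ]
H 0.13 28 [ 0.4943 -0.1309  0.1272] [ 0.5032 -0.093   0.1328]
H 0.136 33 [ 0.4942 -0.1297  0.1332] [ 0.5103 -0.0974  0.1388]
H 0.142 27 [ 0.4817 -0.1312  0.1396] [ 0.518  -0.1011  0.145 ]
H 0.148 54 [ 0.4816 -0.1306  0.145 ] [ 0.5195 -0.0981  0.1509]
H 0.154 52 [ 0.483  -0.1293  0.1512] [ 0.5206 -0.0913  0.1569]
H 0.16 44 [ 0.4944 -0.1298  0.1571] [ 0.5118 -0.0975  0.1628]
H 0.166 25 [ 0.4928 -0.1249  0.1631] [ 0.51   -0.1076  0.1687]
H 0.172 21 [ 0.4922 -0.1185  0.1691] [ 0.5049 -0.105   0.1744]
H 0.178 15 [ 0.489  -0.1276  0.1751] [ 0.5122 -0.0978  0.1809]
H 0.184 3 [ 0.4909 -0.1118  0.1826] [ 0.4935 -0.0922  0.1836]
H 0.208 1 [ 0.4901 -0.0934  0.2086] [ 0.4901 -0.0934  0.2086]
A 0.444 16 [ 0.4452 -0.117   0.1448] [ 0.4483 -0.1063  0.1563]
A 0.453 24 [ 0.4485 -0.1152  0.1443] [ 0.4572 -0.1093  0.1555]
A 0.462 21 [ 0.4587 -0.1144  0.1455] [ 0.4659 -0.1051  0.1537]
A 0.471 24 [ 0.4666 -0.1158  0.1446] [ 0.4753 -0.1065  0.1548]
A 0.48 20 [ 0.4759 -0.1148  0.1445] [ 0.4842 -0.1078  0.1536]
A 0.489 38 [ 0.4849 -0.1267  0.1454] [ 0.4935 -0.0986  0.1799]
A 0.498 207 [ 0.4935 -0.1312  0.12  ] [ 0.5025 -0.0895  0.1798]
```

View pics/s9.png

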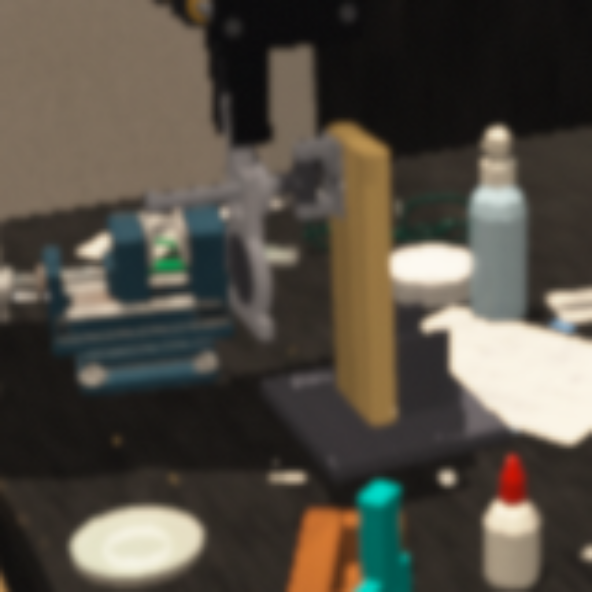

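The holder's eye (crop 248,190) is round the arm and against the collar, upright, with bar contact felt. Releasing it.

{"op": "arm_command", "data": {
  "deltas": [-0.6,0,0,0,0,-0.5,0,0,0,0,-0.3,0,0,0,0,-0.1,0,0,0,0,0,0,0,0,0,0,0,0,0,0]
}}

```text
time: 23.3
position: [0.5, -0.1074, 0.1471]
tool_rot: [0.008, 1.0, -0.0, -0.0]
ft_force: [0.2, 0.5, 0.7]
grip_width: 0.0424
grip_force: 0.0
```

{"op": "arm_command", "data": {
  "deltas": [0,0,0,-0.01,0,0,0,0,-0.02,0,0,0,0,-0.03,0,0,0,0,-0.03,0,0,0,0,-0.03,0,0,0,0,0,0]
}}

```text
time: 24.05
position: [0.5018, -0.1081, 0.2701]
tool_rot: [0.008, 1.0, -0.001, 0.003]
ft_force: [1.0, -0.1, -0.6]
grip_width: 0.0436
grip_force: 0.0
```

```bash
sed -i 's/t\[0\])<.02/.4985)<.02/; s/t\[1\])<.045/+.1105)<.045/' m.py; python3 m.py s10 | grep -E "^\[|H|A 0.4[45]"
```

```text
[ 0.5018 -0.1081  0.2701] 0.0435946283502291 89.04241410896229 [ 1.  -0.1 -0.6]
A 0.444 17 [ 0.4456 -0.1174  0.1444] [ 0.4478 -0.1052  0.1563]
A 0.453 23 [ 0.4489 -0.1173  0.1442] [ 0.4572 -0.1094  0.1557]
```

```bash
sed -i 's/-+\.1105/+.1105/' m.py; python3 m.py s11 | grep -E "^\[|H"
```

```text
[ 0.5005 -0.1076  0.2683] 0.043311886469389 89.04063160270499 [ 1.   0.4 -0.8]
H 0.07 4 [ 0.4977 -0.1379  0.0718] [ 0.5015 -0.1183  0.0726]
H 0.076 30 [ 0.4966 -0.1392  0.0733] [ 0.5042 -0.0881  0.079 ]
H 0.082 32 [ 0.4959 -0.1393  0.0791] [ 0.5038 -0.0869  0.0849]
H 0.088 15 [ 0.4955 -0.1347  0.0856] [ 0.5041 -0.099   0.0909]
H 0.094 10 [ 0.4962 -0.1385  0.092 ] [ 0.5031 -0.1289  0.0969]
H 0.1 13 [ 0.4962 -0.1392  0.0971] [ 0.504  -0.1327  0.1026]
H 0.106 19 [ 0.496  -0.1386  0.1033] [ 0.5048 -0.0831  0.1086]
H 0.112 14 [ 0.4956 -0.1387  0.1097] [ 0.503  -0.1259  0.1149]
H 0.118 20 [ 0.4947 -0.1365  0.115 ] [ 0.5027 -0.0926  0.121 ]
H 0.124 27 [ 0.4952 -0.134   0.1214] [ 0.5032 -0.0962  0.127 ]
H 0.13 21 [ 0.4953 -0.1288  0.1278] [ 0.5031 -0.0968  0.1329]
H 0.136 34 [ 0.4946 -0.1297  0.1331] [ 0.5096 -0.0942  0.1387]
H 0.142 21 [ 0.4817 -0.1291  0.1393] [ 0.5106 -0.1032  0.1449]
H 0.148 61 [ 0.4791 -0.1309  0.1451] [ 0.5181 -0.094   0.151 ]
H 0.154 50 [ 0.4788 -0.1325  0.1511] [ 0.5175 -0.0919  0.157 ]
H 0.16 41 [ 0.4939 -0.1297  0.1571] [ 0.5109 -0.0915  0.163 ]
H 0.166 29 [ 0.4925 -0.1283  0.1633] [ 0.5094 -0.1046  0.1689]
H 0.172 20 [ 0.4924 -0.1202  0.1691] [ 0.5031 -0.1094  0.1746]
H 0.178 23 [ 0.492  -0.1206  0.1751] [ 0.503  -0.1007  0.1809]
H 0.184 22 [ 0.4916 -0.1209  0.1815] [ 0.5029 -0.1047  0.1869]
H 0.19 22 [ 0.4913 -0.1206  0.1872] [ 0.5043 -0.1093  0.1925]
H 0.196 22 [ 0.4909 -0.1224  0.193 ] [ 0.5018 -0.104   0.1989]
H 0.202 20 [ 0.4913 -0.1181  0.1992] [ 0.5027 -0.1045  0.2015]
```

View pics/s11.png

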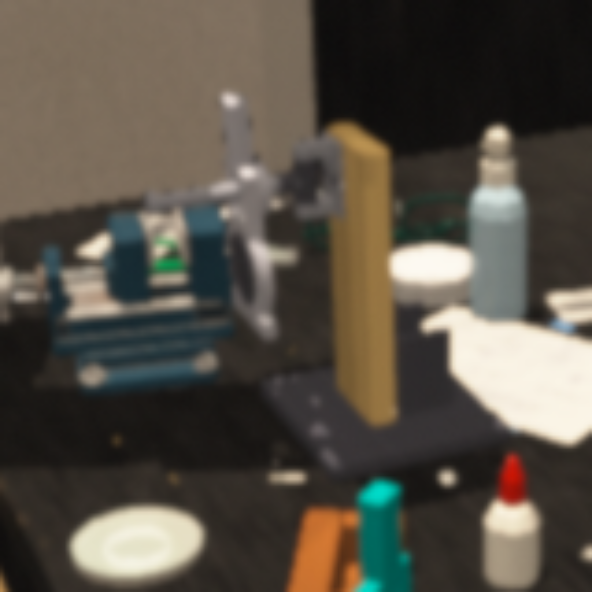

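The holder hangs free and almost upright by its eye at the collar (crop 248,190). Its tab top is at z 0.2015, so the eye is about 4.5 mm below the bar, and the gripper is clear. Handing in.

```bash
python3 -c "
from rig import order
print(order.hand_in())"
```

```text
the job is handed in; nothing more can be done
None
```

The job is handed in: the arm is out at its stop and the lens holder, pressed on the collar at 6–7 N for over 0.8 s, now hangs free by its eye there. The hand-in returned no verdict.

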